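# Sweep the stray jar caps into the catch pan

## Robot

A 6-joint arm with a two-finger parallel gripper is mounted at the origin on the work surface. World frame = base frame: x ahead of the robot, y to its left, z up, the work surface at z = 0. Lengths are in m, angles in rad, forces in N, time in s.
With the tool pointing down it reaches from about 0.4 to 0.925 m from the base axis. Payload 3.4 kg.
Tool frame: the origin (TCP) lies where the fingers leave the gripper's body, on its centre line; the fingertips stand 73 mm ahead of it and the grasp point (between the pads) lies 54 mm ahead of it (arm.pinch_z is the distance from the TCP to the grasp point, in m); z points along the fingers, y is the line along which they close (so a half turn about z gives the same grasp; the last joint's range is limited). The gripper opens to 85 mm and grips with 20 to 120 N. Pads are 22 mm wide; open, the fingers measure 114 mm over their backs; the gripper's body (76 mm by 85 mm) begins 54 mm behind the grasp point. The pads swing forward as they close: fully open they stand 13 mm farther back than shut.
Start: joints at [-1.329, 0.307, 1.506, -0, 1.328, -0.073], TCP at [0.178, -0.547, 0.304] pointing down, gripper open.
Joint ranges: [-3.12, 3.12], [-1.05, 2.28], [0.14, 2.33], [-1.42, 4.57], [0.1, 2.73], [-2.68, 2.68]. Speed limits (rad/s): [2.57, 2.57, 3.14, 3.14, 3.14, 3.14].

## Interface

Orientations are given as a unit quaternion [w, x, y, z].
In Python, from cell import arm, vision, ticket gives the robot as it stands.
- The arm moves only by the shell command python3 -m jog 'ROWS' [FORCE]. ROWS is a JSON object of lists of equal length, an entry for each row: "fingers": the finger opening in cm, from 0 to 8.54; "offset": the shift along the tool's x, y, z in cm, a list of three; "spin": the turn about the tool's z in rad. In form: {"fingers": [fingers, ...], "offset": [[x, y, z], ...], "spin": [spin, ...]}. A call has 1 to 20 rows; each row is the pose to reach, as a shift and turn from the pose commanded when the call began, along the tool's axes at that moment; what a row does not reach only later rows make up. A row lasts 1/8 s, in which the tool goes at most 62.5 mm and 10.7 degrees, less where a joint would pass 70% of its speed; a pose out of reach is approached as far as the arm can. A call with a gripper value outside its range is refused whole. The fingers move at their own pace and stop on an object; FORCE is the grip in N (left out, the last holds). Time passes only in rows, so rows that repeat a pose let the fingers close. It gives the time, the measured TCP pose, the force, the opening and the grip force at its end, in the units of the state.
- arm.get_obs(): the state, without advancing time (a new reading comes with each control period).
- vision.capture(name): name is "scene" or "side" or "wrist"; returns a dict with "img" (480x640x3 uint8, blue, green, red), "depth" (480x640 float32, m along the optical axis (not along the pixel's ray), 0 where there is no reading), "camera_matrix" (3x3 intrinsics, pixels), "T" (4x4, takes a point from camera to world coordinates). Camera axes: x right, y down, z forward; pixel columns grow to the right and rows downward; lengths in m; the calibration is good to about 2 mm. A picture is of the moment at which its call begins.
- ticket.hand_in(): hands the job in; it is judged then, once.
Trained networks look in the newest picture that a camera, given by its name, has taken for a name from the list of things; names that differ only in an ending like _2 or _b are one class to them, and where a whole thing is asked for, a point or a joint stands for the part that bears it (a point fixed in the world has none). Each returns a list of dicts, best first, with "conf" (0 to 1); they miss things now and then, are a little off and sometimes report something else, mostly with a low value. They report only what shows in the picture. A call takes as long as a camera call.
- vision.outline_of(thing, camera): "pixels" (480x640 bool, what is visible of it) and "rect" ([left, top, width, height] in pixels, round what is visible of it).
The state is a dict: "time_s": time; "q": joint angles; "joint_velocities": joint speeds; "tau": joint torques, N m; "ee_pos": TCP position; "ee_rot": TCP orientation; "contact_force": force on the tool from outside, world axes, zero at the start; "wrist_torque": the same for the moment, N m; "width": opening from 0.0 (shut) to 1.0 (fully open); "grasp_force": force on a finger pad.
Only numpy, scipy, OpenCV 4.12 (cv2) and the standard library are available. Lean on these libraries where they do the work, as an engineer would, in place of code of your own. Each camera call takes 0.05 s, during which the arm holds its last target. There are 200 camera calls.

## Task

Clear the packing bench: with the fingertips, sweep the three loose red caps across the bench and over the lip into the open side of the catch pan, so that all three lie flat on its floor, wholly past the lip. Only push them along, do not pick them up, and leave the jars and the screwdriver where they are.

Things in the scene. Friction and masses are not known exactly. Their poses are not given: they have to be found in the camera images.
- pan: Bare metal catch pan, fixed to the bench. Origin on the bench under the floor's centre; its +x points from the open side to the back wall, z up. Floor 2 mm thick, x -90 to +90 mm, y -140 to +140 mm; walls 3 mm thick, 35 mm high on both sides and the back; blue handle behind (to x = 220 mm, under 45 mm high). At the open side a ramp lip, x -115 to -90 mm, rises from bench to floor.
- cap1: One of three loose alike red plastic press-on caps: a round disc 68 mm across and 14 mm high, about 12 g, lying flat on the bench. Its origin is the centre of its underside, its z up; its yaw means nothing.
- cap2: One of three loose alike red plastic press-on caps: a round disc 68 mm across and 14 mm high, about 12 g, lying flat on the bench. Its origin is the centre of its underside, its z up; its yaw means nothing.
- cap3: One of three loose alike red plastic press-on caps: a round disc 68 mm across and 14 mm high, about 12 g, lying flat on the bench. Its origin is the centre of its underside, its z up; its yaw means nothing.
- jar1: One of three filled clear plastic jars of dried rosebuds with a silvery seamed lid, 66 mm across and 112 mm tall, standing loose on the bench near the caps. Its origin is the centre of its underside, its z up.
- jar2: One of three filled clear plastic jars of dried rosebuds with a silvery seamed lid, 66 mm across and 112 mm tall, standing loose on the bench near the caps. Its origin is the centre of its underside, its z up.
- jar3: One of three filled clear plastic jars of dried rosebuds with a silvery seamed lid, 66 mm across and 112 mm tall, standing loose on the bench near the caps. Its origin is the centre of its underside, its z up.
- screwdriver: Screwdriver with a yellow handle lying loose on the bench at the robot's side of the caps, 180 mm long, under 35 mm high, along its own x (handle to -x). Its origin lies on the bench under its middle.

How it is judged:
By the outcome, as a careful person would: the job done as asked, in the order asked, and still so for the second after the job is handed in, with the robot touching nothing.
It also fails if it takes over 72 s, if anything falls off the work surface, if the arm or the gripper's body presses on something with over 40 N, if the wrist force passes 120 N, or if a joint passes its speed limit or range.

## Working session

There is one attempt and no reset: what is moved stays moved. The work goes in short steps, Python scripts to look and compute and a shell command to move; the robot and the scene stay as the last step left them, time stands still between calls to the robot, and variables do not carry over. Pictures are saved under pics/ and viewed, at most 10 in all, crops included, and the job is handed in when it is done.

```bash
mkdir -p pics; cat > h.py <<'E'
import numpy as np, cv2
from cell import arm, vision, ticket
def pts(c,mask):
    d=c["depth"]; m=mask&(d>0); v,u=np.nonzero(m); z=d[m]; K=c["camera_matrix"]
    p=np.stack([(u-K[0,2])*z/K[0,0],(v-K[1,2])*z/K[1,1],z],1)
    return p@c["T"][:3,:3].T+c["T"][:3,3]
E
python3 - <<'E'
from h import *
o=arm.get_obs(); print(o["ee_pos"],o["ee_rot"],o["time_s"])
for n in ["scene","side"]:
    c=vision.capture(n); cv2.imwrite(f"pics/{n}.png",c["img"]); print(n,c["T"][:3,3].round(2))
    for t in ["cap1","jar1","screwdriver","pan"]:
        for r in vision.outline_of(t,n):
            p=pts(c,r["pixels"]); 
            if len(p)<5: continue
            zt=np.percentile(p[:,2],90); q=p[p[:,2]>zt-.006]
            print(t,round(r["conf"],2),r["rect"],"lo",np.percentile(p,2,0).round(3),"hi",np.percentile(p,98,0).round(3),"topmid",((q.min(0)+q.max(0))/2).round(3))
E
```

```text
[ 0.17788827 -0.54622834  0.3029711 ] [-1.02479264e-03  9.87632451e-01  1.56783555e-01 -9.72278981e-05] 0.0
scene [1.21 0.05 1.07]
cap1 0.81 [313.6, 193.9, 35.0, 30.1] lo [ 0.448 -0.086  0.002] hi [ 0.51  -0.025  0.019] topmid [ 0.478 -0.056  0.016]
cap1 0.74 [251.1, 214.5, 30.1, 28.8] lo [ 0.513 -0.212  0.005] hi [ 0.575 -0.152  0.019] topmid [ 0.543 -0.182  0.016]
cap1 0.62 [320.4, 270.4, 36.6, 33.9] lo [ 0.626 -0.045  0.001] hi [0.689 0.016 0.019] topmid [ 0.657 -0.015  0.016]
jar1 0.86 [187.5, 116.9, 40.6, 57.4] lo [ 0.363 -0.367  0.002] hi [ 0.426 -0.307  0.116] topmid [ 0.393 -0.339  0.114]
jar1 0.79 [132.1, 251.7, 49.3, 60.3] lo [ 0.703 -0.367  0.013] hi [ 0.763 -0.309  0.116] topmid [ 0.731 -0.34   0.113]
jar1 0.79 [242.5, 296.9, 44.5, 56.0] lo [ 0.755 -0.159  0.009] hi [ 0.814 -0.099  0.116] topmid [ 0.782 -0.131  0.114]
screwdriver 0.68 [291.3, 161.0, 81.9, 14.6] lo [ 0.371 -0.15   0.006] hi [ 0.397 -0.063  0.029] topmid [ 0.384 -0.069  0.026]
pan 0.72 [395.5, 193.2, 189.6, 154.6] lo [ 0.424  0.117 -0.002] hi [0.718 0.392 0.037] topmid [0.572 0.28  0.034]
side [0.36 0.66 0.
[... 247 characters left out ...]
0.59 [244.2, 234.2, 39.8, 28.4] lo [ 0.625 -0.042  0.003] hi [0.685 0.02  0.017] topmid [ 0.657 -0.011  0.014]
jar1 0.9 [263.9, 118.7, 31.1, 58.3] lo [ 0.701 -0.364  0.002] hi [ 0.761 -0.306  0.114] topmid [ 0.732 -0.34   0.112]
jar1 0.71 [199.7, 152.3, 40.5, 63.2] lo [ 0.752 -0.149  0.006] hi [ 0.808 -0.097  0.114] topmid [ 0.784 -0.129  0.111]
jar1 0.63 [413.1, 131.7, 34.3, 60.5] lo [ 0.365 -0.359  0.003] hi [ 0.426 -0.305  0.114] topmid [ 0.396 -0.335  0.111]
screwdriver 0.65 [414.2, 217.5, 16.1, 65.8] lo [ 0.367 -0.146  0.001] hi [0.397 0.016 0.026] topmid [ 0.383 -0.107  0.024]
pan 0.71 [119.7, 271.8, 263.5, 208.2] lo [0.432 0.122 0.   ] hi [0.72  0.415 0.038] topmid [0.574 0.28  0.035]
```

View pics/scene.png

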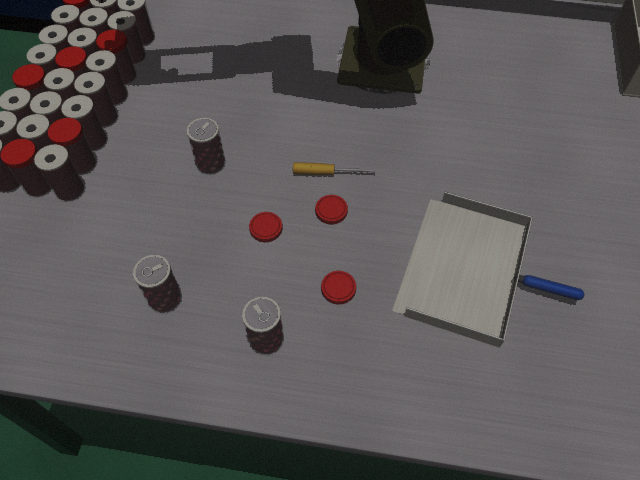

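View pics/side.png

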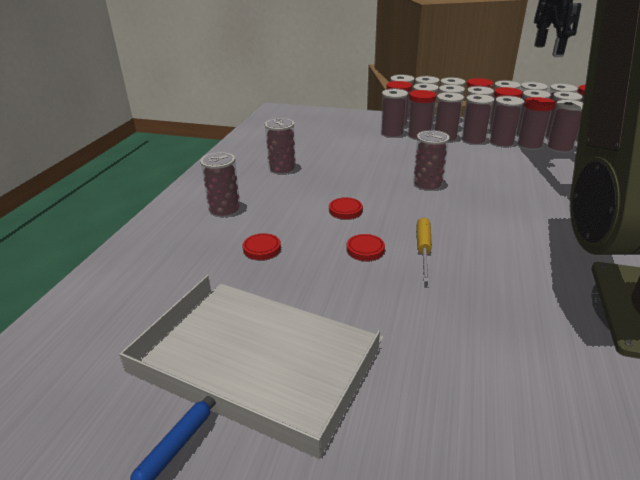

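```bash
cat >> h.py <<'E'
def panfit():
    P=[]
    for n in ["scene","side"]:
        c=vision.capture(n); r=vision.outline_of("pan",n)[0]; p=pts(c,r["pixels"]); P.append(p[(p[:,2]>.028)&(p[:,2]<.042)])
    return P
E
python3 - <<'E'
from h import *
from scipy.optimize import least_squares
for P in [*(q:=panfit()),np.vstack(q)]:
    P=P[:,:2]
    def f(v):
        c,s=np.cos(v[2]),np.sin(v[2]); d=P-v[:2]; x=d@[c,s]; y=d@[-s,c]
        seg=lambda a,lo,hi:a-np.clip(a,lo,hi)
        e=np.stack([np.hypot(x-.0915,seg(y,-.143,.143)),np.hypot(y-.1415,seg(x,-.09,.093)),np.hypot(y+.1415,seg(x,-.09,.093))])
        return e.min(0)
    r=min((least_squares(f,[.57,.27,a],loss="soft_l1",f_scale=.003) for a in np.radians([60,75,90,105])),key=lambda r:r.cost)
    print(len(P),r.x.round(4),np.degrees(r.x[2]).round(1),np.median(f(r.x)).round(4))
v=r.x; u=np.array([np.cos(v[2]),np.sin(v[2])]); w=np.array([-u[1],u[0]])
for k in [(.478,-.055),(.543,-.182),(.657,-.013),(.782,-.13),(.384,-.07)]:
    d=np.array(k)-v[:2]; print(k,"pan xy",(d@u).round(3),(d@w).round(3))
E
```

```text
1459 [0.5794 0.269  1.3803] 79.1 0.0159
4093 [0.5964 0.238  0.6353] 36.4 0.0212
5552 [0.5974 0.2377 0.6524] 37.4 0.0219
(0.478, -0.055) pan xy -0.273 -0.16
(0.543, -0.182) pan xy -0.298 -0.3
(0.657, -0.013) pan xy -0.105 -0.235
(0.782, -0.13) pan xy -0.077 -0.404
(0.384, -0.07) pan xy -0.356 -0.115
```

```bash
python3 - <<'E'
from h import *
P=panfit(); im=np.zeros((500,500,3),np.uint8)
for p,col in zip(P,[(0,0,255),(0,255,0)]):
    for x,y,z in p: 
        i,j=int((x-.35)*1000),int((y-.05)*1000)
        if 0<=i<500 and 0<=j<500: im[i,j]=np.maximum(im[i,j],col)
cv2.imwrite("pics/top.png",im)
E
```

```text
(no output)
```

View pics/top.png

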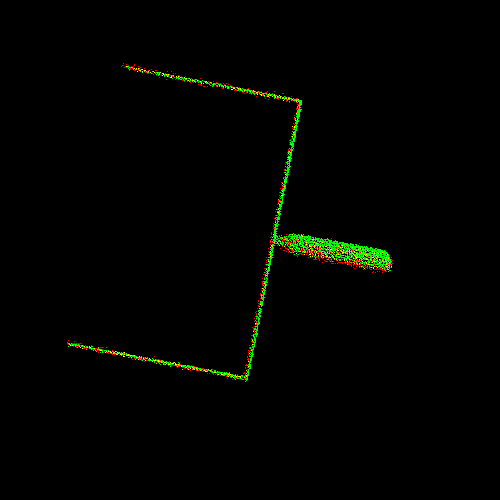

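Top view: the pan's walls run from (123,66) to (300,100) and from (68,344) to (246,378). That puts the pan centre at about (0.572, 0.233) with a yaw of 79.1°, and all sizes match those given.

```bash
python3 -m jog '{"fingers":[4,4,4,4,4,4,4,4,4,4,4,4,4,4],"offset":[[5,-2.5,0],[10,-5,0],[15,-7.4,0],[20,-9.8,0],[25,-12.3,0],[30,-14.7,0],[35,-17.2,0],[40,-19.6,0],[45,-22,2],[50,-24.5,4],[55,-27,6],[60,-29.5,8],[60,-29.5,10],[60,-29.5,10]],"spin":[-0.1,-0.2,-0.35,-0.5,-0.65,-0.8,-0.95,-1.1,-1.25,-1.256,-1.256,-1.256,-1.256,-1.256]}'
python3 - <<'E'
from h import *
o=arm.get_obs(); print(o)
for n in ["wrist","side"]:
    c=vision.capture(n); cv2.imwrite(f"pics/{n}1.png",c["img"])
c=vision.capture("side"); p=pts(c,np.ones((480,640),bool)); e=o["ee_pos"]
m=(np.hypot(p[:,0]-e[0],p[:,1]-e[1])<.05)&(p[:,2]>.05)&(p[:,2]<e[2]); q=p[m]; print(np.percentile(q,[1,99],axis=0).round(3), np.sort(q[:,2])[:10].round(3))
c=vision.capture("wrist")
for r in vision.outline_of("cap1","wrist"):
    p=pts(c,r["pixels"]); print(r["conf"],r["rect"],np.percentile(p,2,0).round(3),np.percentile(p,98,0).round(3))
E
```

```text
time_s: 2.65
ee_pos: [0.6562, -0.0795, 0.2016]
ee_rot: [-0.002, 0.707, 0.708, -0.001]
contact_force: [0.1, 1.1, -0.8]
width: 0.473
grasp_force: 0.0
{'time_s': 2.65, 'q': array([-1.84335750e-01,  5.09238475e-01,  1.44309853e+00, -1.95045490e-04,
        1.19414969e+00, -1.85666263e-01]), 'joint_velocities': array([-0.02327184, -0.03551064, -0.01937827, -0.00254296,  0.01335788,
       -0.00035235]), 'tau': array([ 7.51329828e-01, -5.54128754e+01, -2.33498007e+01,  7.26281013e-02,
       -2.36497354e-01,  5.62387635e-03]), 'ee_pos': array([ 0.65624652, -0.07948658,  0.20160409]), 'ee_rot': array([-0.00196788,  0.70660856,  0.70760041, -0.00145725]), 'contact_force': array([ 0.09053592,  1.08121958, -0.84531779]), 'wrist_torque': array([0.00396136, 0.02062222, 0.05211782]), 'grasp_force': 0.0, 'width': 0.4734799662945093}
[[ 0.608 -0.091  0.136]
 [ 0.705 -0.063  0.201]] [0.133 0.134 0.134 0.134 0.134 0.134 0.134 0.134 0.135 0.135]
0.84 [116.4, 316.5, 97.3, 62.2] [ 0.51  -0.195  0.002] [ 0.573 -0.15   0.015]
0.81 [258.9, 71.5, 107.1, 114.0] [ 0.625 -0.044  0.012] [0.684 0.016 0.015]
0.7 [0.0, 144.8, 100.2, 99.6] [ 0.452 -0.087  0.001] [ 0.508 -0.025  0.015]
```

View pics/side1.png

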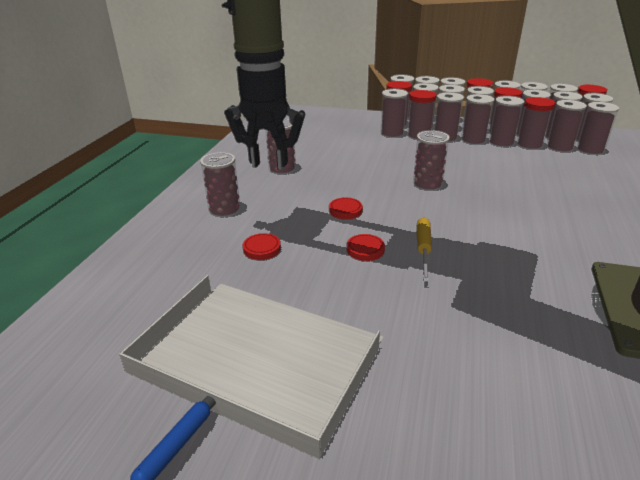

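Side view: the gripper hangs at about (268,150) and the cap is at (262,246), with nothing disturbed. The fingertips stand about 67 mm ahead of the TCP at this opening. Next I descend behind the cap.

```bash
python3 -m jog '{"fingers":[4,4,4,4],"offset":[[0,0,5],[0,0,10],[0,0,12.7],[0,0,12.7]],"spin":[0,0,0,0]}'; python3 - <<'E'
from h import *
c=vision.capture("side"); o=arm.get_obs(); e=o["ee_pos"]; p=pts(c,np.ones((480,640),bool))
m=(np.hypot(p[:,0]-e[0],p[:,1]-e[1])<.045)&(p[:,2]<e[2])&(p[:,1]<e[1]+.02);q=p[m]
for z in np.arange(-.002,.07,.004):
    k=q[(q[:,2]>=z)&(q[:,2]<z+.004)]; print(z.round(3),len(k),k[:,0].min().round(3) if len(k) else '',k[:,0].max().round(3) if len(k) else '',k[:,1].max().round(3) if len(k) else '')
E
```

```text
time_s: 3.4
ee_pos: [0.6557, -0.0809, 0.0755]
ee_rot: [-0.002, 0.707, 0.707, -0.001]
contact_force: [-0.5, -0.2, -0.2]
width: 0.466
grasp_force: 0.0
-0.002 493 0.612 0.702 -0.061
0.002 24 0.623 0.7 -0.062
0.006 16 0.631 0.685 -0.068
0.01 33 0.626 0.689 -0.066
0.014 33 0.624 0.691 -0.067
0.018 38 0.625 0.691 -0.066
0.022 35 0.625 0.692 -0.067
0.026 39 0.624 0.692 -0.067
0.03 39 0.624 0.691 -0.068
0.034 36 0.624 0.692 -0.066
0.038 44 0.625 0.691 -0.067
0.042 31 0.624 0.692 -0.066
0.046 31 0.618 0.699 -0.065
0.05 57 0.614 0.7 -0.064
0.054 72 0.616 0.7 -0.066
0.058 76 0.614 0.701 -0.066
0.062 37 0.614 0.701 -0.065
0.066 31 0.614 0.701 -0.062
```

```bash
python3 -m jog '{"fingers":[4,4,4,4,4,4,4,4,4,4,4,4,4,4,4,4,4,4,4,4],"offset":[[1,0,0.2],[2.5,0,0.2],[4,0,0.2],[6,-0.1,0.2],[8,-0.1,0.2],[10,-0.2,0.2],[12,-0.2,0.2],[14,-0.3,0.2],[16,-0.3,0.2],[18,-0.4,0.2],[20,-0.4,0.2],[22,-0.5,0.2],[24,-0.6,0.2],[25.2,-0.6,0.2],[26,-0.6,0.2],[26.2,-0.6,0.2],[26.2,-0.6,0.2],[25,-0.6,0.2],[24.5,-0.6,-4],[24.5,-0.6,-8]],"spin":[0,0,0,0,0,0,0,0,0,0,0,0,0,0,0,0,0,0,0,0]}'; cat >> h.py <<'E'
def report():
    o=arm.get_obs(); print(o["time_s"],o["ee_pos"].round(4))
    for n in ["scene","side"]:
        c=vision.capture(n)
        for r in vision.outline_of("cap1",n):
            p=pts(c,r["pixels"]);m=(np.percentile(p,2,0)+np.percentile(p,98,0))/2; d=m[:2]-[.5716,.2327]
            print(n,round(r["conf"],2),m[:2].round(3),"top",np.percentile(p[:,2],95).round(3),"pan",(d@[.189,.982]).round(3),(d@[-.982,.189]).round(3))
    return c
E
python3 -c "
from h import *
report()"
```

```text
time_s: 5.95
ee_pos: [0.6509, 0.1625, 0.1571]
ee_rot: [-0.0, 0.708, 0.706, -0.001]
contact_force: [0.2, 0.6, -0.9]
width: 0.47
grasp_force: 0.0
5.95 [0.6509 0.1625 0.1571]
scene 0.84 [ 0.544 -0.182] top 0.018 pan -0.412 -0.052
scene 0.79 [0.655 0.221] top 0.02 pan 0.004 -0.084
scene 0.57 [ 0.479 -0.058] top 0.018 pan -0.303 0.036
side 0.84 [ 0.478 -0.053] top 0.016 pan -0.298 0.037
side 0.78 [ 0.542 -0.179] top 0.016 pan -0.409 -0.049
side 0.72 [0.653 0.223] top 0.018 pan 0.006 -0.082
```

```bash
python3 -m jog '{"fingers":[4,4,4,4,4,4,4,4,4,4,4,4],"offset":[[-5,-3,0],[-10,-6,0],[-15,-9,0],[-20,-12,0],[-25,-15,0],[-28,-17.4,0],[-28,-17.4,0],[-28,-17.4,2],[-28,-17.4,5],[-28,-17.4,7.5],[-28,-17.4,8.4],[-28,-17.4,8.4]],"spin":[0,0,0,0,0,0,0,0,0,0,0,0]}'
```

```text
time_s: 7.65
ee_pos: [0.4771, -0.1149, 0.0723]
ee_rot: [-0.001, 0.707, 0.707, -0.0]
contact_force: [0.3, -0.5, -0.8]
width: 0.471
grasp_force: 0.0
```

```bash
python3 -m jog '{"fingers":[4,4,4,4,4,4,4,4,4,4,4,4,4,4,4,4,4,4,4,4],"offset":[[1.2,0,-0.1],[2.5,0,-0.1],[4,0.1,-0.1],[6,0.2,-0.1],[8,0.4,-0.1],[10,0.5,-0.1],[12.2,0.7,-0.1],[14.4,0.8,-0.1],[16.6,1,-0.1],[18.8,1.1,-0.1],[21,1.3,-0.1],[23.2,1.4,-0.1],[25.4,1.6,-0.1],[27.6,1.8,-0.1],[29.6,1.9,-0.1],[31.2,2,-0.1],[32,2.1,-0.1],[32,2.1,-0.1],[30.8,2.1,-0.1],[30.5,2.1,-5]],"spin":[0,0,0,0,0,0,0,0,0,0,0,0,0,0,0,0,0,0,0,0]}'; python3 -c "
from h import *
report()"
```

```text
time_s: 10.15
ee_pos: [0.4953, 0.1869, 0.1201]
ee_rot: [-0.002, 0.708, 0.707, -0.005]
contact_force: [0.6, 0.1, 0.2]
width: 0.47
grasp_force: 0.0
10.15 [0.4953 0.1869 0.1201]
scene 0.78 [ 0.543 -0.183] top 0.018 pan -0.414 -0.05
scene 0.68 [0.653 0.22 ] top 0.02 pan 0.003 -0.083
side 0.8 [0.5   0.248] top 0.018 pan 0.002 0.073
side 0.58 [0.652 0.225] top 0.018 pan 0.007 -0.081
side 0.55 [ 0.532 -0.182] top 0.016 pan -0.414 -0.039
```

```bash
python3 -m jog '{"fingers":[4,4,4,4,4,4,4,4,4,4,4,4,4,4,4],"offset":[[0,0,-3],[-5,0.5,-3.5],[-10,1,-3.5],[-16,1.8,-3.5],[-22,2.4,-3.5],[-28,3,-3.5],[-34,3.7,-3.5],[-40,4.3,-3.5],[-43.5,4.6,-3.5],[-43.5,4.6,-3],[-43.5,4.6,0],[-43.5,4.6,2.5],[-43.5,4.6,4.2],[-43.5,4.6,4.7],[-43.5,4.6,4.7]],"spin":[0,0,0,0,0,0,0,0,0,0,0,0,0,0,0]}'
```

```text
time_s: 12.22
ee_pos: [0.5441, -0.2451, 0.0757]
ee_rot: [-0.0, 0.707, 0.707, -0.0]
contact_force: [-0.7, -0.2, 0.7]
width: 0.471
grasp_force: 0.0
```

```bash
python3 -m jog '{"fingers":[4,4,4,4,4,4,4,4,4,4,4,4,4,4,4,4],"offset":[[1.2,0,0.2],[2.5,0,0.2],[4,0.1,0.2],[6,0.3,0.2],[8,0.4,0.2],[10,0.6,0.2],[12,0.7,0.2],[14,0.9,0.2],[16,1,0.2],[18,1.2,0.2],[20,1.3,0.2],[22,1.4,0.2],[24,1.6,0.2],[26,1.7,0.2],[27,1.8,0.2],[27,1.8,0.2]],"spin":[0,0,0,0,0,0,0,0,0,0,0,0,0,0,0,0]}'; python3 -c "
from h import *
cv2.imwrite('pics/mid.png',report()['img'])"
```

```text
time_s: 14.22
ee_pos: [0.5623, 0.0253, 0.0739]
ee_rot: [0.0, 0.707, 0.708, 0.0]
contact_force: [-0.5, -0.6, -0.4]
width: 0.472
grasp_force: 0.0
14.225 [0.5623 0.0253 0.0739]
scene 0.94 [0.565 0.069] top 0.018 pan -0.162 -0.024
scene 0.85 [0.653 0.22 ] top 0.02 pan 0.003 -0.083
scene 0.66 [0.501 0.244] top 0.02 pan -0.002 0.071
side 0.87 [0.563 0.069] top 0.016 pan -0.162 -0.023
side 0.75 [0.652 0.224] top 0.018 pan 0.007 -0.081
side 0.74 [0.499 0.248] top 0.018 pan 0.001 0.075
```

View pics/mid.png

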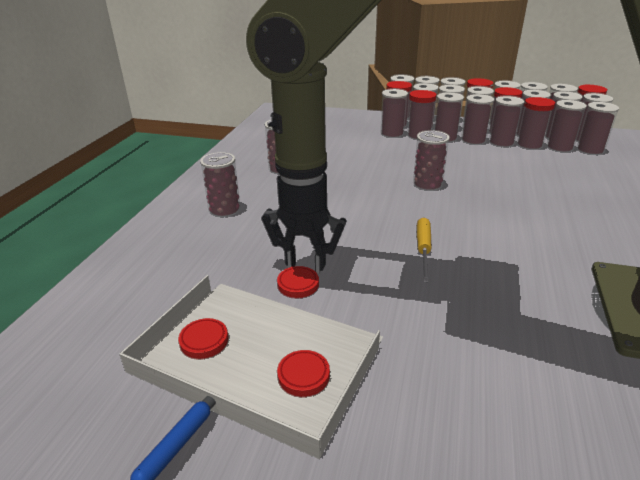

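Two caps lie in the pan, at (203,337) and (303,372). The third sits cradled ahead of the fingers at (297,281), so I finish the sweep.

```bash
python3 -m jog '{"fingers":[4,4,4,4,4,4,4,4,4,4,4,4,4,4,4],"offset":[[1.5,0.1,0],[3.5,0.3,0],[5.5,0.4,0],[7.5,0.6,0],[9.5,0.8,0],[11.5,0.9,0],[13.5,1.1,0],[14.6,1.2,0],[15,1.2,0],[15,1.2,0],[13.5,1.2,0],[13.2,1.2,-5],[11,1.2,-10],[8,1.2,-14],[8,1.2,-14]],"spin":[0,0,0,0,0,0,0,0,0,0,0,0,0,0,0]}'; python3 - <<'E'
from h import *
report(); c=vision.capture("scene"); cv2.imwrite('pics/end.png',c['img'])
for t in ["jar1","screwdriver"]:
    for r in vision.outline_of(t,"scene"): print(t,round(r["conf"],2),r["rect"])
E
```

```text
time_s: 16.3
ee_pos: [0.5761, 0.1014, 0.2178]
ee_rot: [0.003, 0.708, 0.706, 0.003]
contact_force: [0.5, -0.4, 0.6]
width: 0.468
grasp_force: 0.0
16.3 [0.5761 0.1014 0.2178]
scene 0.89 [0.654 0.22 ] top 0.02 pan 0.003 -0.083
scene 0.67 [0.577 0.215] top 0.02 pan -0.017 -0.009
side 0.81 [0.575 0.218] top 0.018 pan -0.014 -0.007
side 0.57 [0.652 0.224] top 0.018 pan 0.007 -0.08
jar1 0.88 [243.0, 296.9, 45.5, 57.5]
jar1 0.87 [187.3, 115.3, 42.2, 58.8]
jar1 0.64 [133.9, 255.9, 46.5, 57.0]
screwdriver 0.62 [292.9, 163.6, 77.0, 11.6]
screwdriver 0.23 [457.2, 218.7, 38.8, 35.4]
```

View pics/end.png

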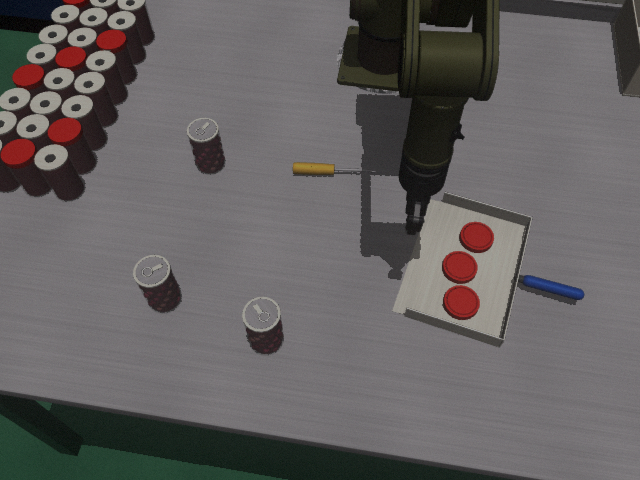

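All three caps lie flat in the pan at (477,237), (460,267) and (461,302). The jars and the screwdriver have not moved, and the gripper is clear.

```bash
python3 -c "
from cell import ticket
print(ticket.hand_in())"
```

```text
the job is handed in; nothing more can be done
None
```

The job is handed in: all three caps were swept into the catch pan and lie flat on its floor, wholly past the lip, with the jars and screwdriver unmoved, in about 16 s.

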